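# Set out the sauces on a braai shelf

### The job

Set out the serving end of the braai shelf, using the upturned aluminium tray as the riser: stand the sauce dispenser, the salt shaker and the pepper mill upright in one row along the middle of its top, the dispenser at the left, the mill at the right (as the robot sees it) and the salt between them, each in the centre of its own third of the tray's length. Set the small steel dip bowl right way up in the middle of the plate that lies flat on the slab. Leave the tray, the plate and everything else where they are.

Things in the scene. Friction and masses are not known exactly. Their poses are not given: they have to be found in the camera images.
- dispenser: Empty red plastic squeeze bottle for sauce, standing upright. Round: straight body 52 mm in diameter from its foot up to 95 mm, then a shoulder, a 30 mm collar and a pointed nozzle; 130 mm tall in all, about 80 g. Origin: centre of its underside; z up its axis. Goes to the left third of the tray's top.
- salt: Salt shaker, standing upright: clear glass cylinder 42 mm in diameter with white inside and a low domed steel cap (43 mm across) from 56 mm up; 77 mm tall, about 130 g. The smallest of the upright things; not the wider amber jar. Origin: centre of its underside; z up. Goes to the middle third of the tray's top.
- mill: Pepper mill, standing upright: straight dark wooden cylinder 48 mm in diameter up to 98 mm (with a thin flush steel ring at 80 to 84 mm), rounded head and small steel knob; 119 mm tall, about 200 g. Origin: centre of its underside; z up. Goes to the right third of the tray's top.
- bowl: Small straight-sided steel dip bowl, open upwards, 58 mm outside diameter, 34 mm tall, wall 3 mm, about 90 g. No handle. Origin: centre of its underside; z up. Goes to the middle of the plate.
- tray: Loose aluminium tray lying upside down, 400 g. Flat top face 40 mm above the slab, 130 (x) by 240 mm (y); sides slope out to a thin rim 171 by 281 mm. Origin: centre of its footprint at slab height; z up, x across it away from the robot, y along it to the robot's left (turned 0.2 rad at most). Thirds centred at y = +80 mm (left), 0, -80 mm (right).
- plate: Round white melamine side plate lying flat on the slab, loose, about 250 g: 170 mm across, rim 18 mm high, flat inner floor about 110 mm across and 5 mm above the slab. The only plate lying flat (two stand in the rack). Origin: centre of its underside; z up.
- basket: Small open steel wire grill basket, 130 by 110 mm, 45 mm tall, with a wire loop at two ends. Bystander: leave it. Origin: centre of its underside.
- jar: Amber glass spice jar with a steel lid, 58 mm in diameter, 85 mm tall, standing in the row with the things to be moved. Bystander: leave it. Origin: centre of its underside.
- mug: Blue enamel mug, 80 mm across, 80 mm tall, with a handle. Bystander: leave it. Origin: centre of its underside.
Mind the look-alikes: they are no part of the job. Leave any turquoise or yellow look-alike of the mill alone. Leave any pink or red look-alike of the salt alone.

How it is judged:
By the outcome, as a careful person would: the job done as asked, in the order asked, and still so for the second after the job is handed in, with the robot touching nothing.
It also fails if it takes over 112 s, if anything falls off the work surface, if the arm or the gripper's body presses on something with over 40 N, if the wrist force passes 120 N, or if a joint passes its speed limit or range.

### The arm

A 7-joint arm with a two-finger parallel gripper is mounted at the origin on the work surface. World frame = base frame: x ahead of the robot, y to its left, z up, the work surface at z = 0. Lengths are in m, angles in degrees, forces in N, time in s.
With the tool pointing down it reaches from about 0.4 to 0.75 m from the base axis. Payload 19.5 kg.
Tool frame: the origin (TCP) lies on the centre line of the jaws, within the pads' length; the fingertips stand 17 mm ahead of it and the grasp point (between the pads) lies 2 mm behind it; z points along the fingers, y is the line along which they close (so a half turn about z gives the same grasp; the last joint's range is limited). The gripper opens to 85 mm and grips with 20 to 120 N. Pads are 22 mm wide; open, the fingers measure 114 mm over their backs; the gripper's body (76 mm by 85 mm) begins 54 mm behind the grasp point. The pads swing forward as they close: fully open they stand 13 mm farther back than shut.
Start: joints at [67.741, 40.479, -1.581, 85.061, 1.261, 54.483, -4.326], TCP at [0.195, -0.541, 0.248] pointing down, gripper open.
Joint ranges: [-155.06, 155.06], [-18.47, 123.98], [-90, 86.84], [0, 140.48], [-83.41, 263.41], [0, 116], [-161.91, 161.91]. Speed limits (degrees/s): [108.29, 108.29, 147.25, 147.25, 172.46, 172.46, 172.46].

### API

Orientations are given as a 3x3 rotation matrix whose columns are the frame's x, y, z axes.
In Python, from cell import robot, imaging gives the robot as it stands.
- The arm moves only by the shell command python3 -m pendant 'ROWS' [OPENING] [FORCE]. ROWS is a JSON object whose one key "commands" holds one flat list of numbers, 4 for each row, row after row: the shift along the tool's x, y, z in mm, then the turn about the tool's z in degrees. In form: {"commands": [x, y, z, yaw, x, y, z, yaw, ...]}. A call has 1 to 20 rows; each row shifts and turns the commanded pose from where the row before left it, along the tool's axes as they then stand; what a row does not reach is not made up. A row lasts 1/10 s, in which the tool goes at most 50 mm and 8.59 degrees, less where a joint would pass 70% of its speed; a pose out of reach is approached as far as the arm can. A call with a gripper value outside its range is refused whole. OPENING is the closure, from 0 (fully open) to 1 (shut), set as the call begins (- or left out, the last holds). The fingers move at their own pace and stop on an object; FORCE is the grip in N (left out, the last holds). Time passes only in rows, so rows that do not move let the fingers close. It gives the time, the measured TCP pose, the force, the opening and the grip force at its end, in the units of the state.
- robot.get_obs(): the state, without advancing time (a new reading comes with each control period).
- imaging.grab_frame(name): name is "scene" or "top" or "wrist"; returns a dict with "img" (420x560x3 uint8, red, green, blue), "z_map" (420x560 float32, m along the optical axis (not along the pixel's ray), 0 where there is no reading), "camera_matrix" (3x3 intrinsics, pixels), "camera_from_world" (4x4, takes a point from world to camera coordinates). Camera axes: x right, y up, looking along -z (the intrinsics and any distortion apply to the point x, -y, -z); pixel columns grow to the right and rows downward; lengths in m; the calibration is good to about 2 mm. A picture is of the moment at which its call begins.
- robot.close_job(): hands the job in; it is judged then, once.
The state is a dict: "t": time; "joint_positions": joint angles; "dq": joint speeds; "joint_torque": joint torques, N m; "tcp_pos": TCP position; "eef_rot": TCP orientation; "force": force on the tool from outside, world axes, zero at the start; "moment": the same for the moment, N m; "opening": opening from 0.0 (shut) to 1.0 (fully open); "grasp_force": force on a finger pad.
Only numpy, scipy, OpenCV 4.12 (cv2) and the standard library are available. Lean on these libraries where they do the work, as an engineer would, in place of code of your own. Each camera call takes 0.05 s, during which the arm holds its last target. There are 200 camera calls.

## Working session

There is one attempt and no reset: what is moved stays moved. The work goes in short steps, Python scripts to look and compute and a shell command to move; the robot and the scene stay as the last step left them, time stands still between calls to the robot, and variables do not carry over. Pictures are saved under pics/ and viewed, at most 14 in all, crops included, and the job is handed in when it is done.

```bash
mkdir -p pics; ls; cat > h.py <<'E'
import sys,numpy as np,cv2
from cell import robot,imaging
def grab(n,save=None):
    f=imaging.grab_frame(n)
    if save: cv2.imwrite('pics/'+save,f['img'][:,:,::-1])
    return f
def pts(f):
    z=f['z_map'];K=f['camera_matrix'];h,w=z.shape
    u,v=np.meshgrid(np.arange(w),np.arange(h))
    c=np.stack([(u-K[0,2])/K[0,0]*z,-(v-K[1,2])/K[1,1]*z,-z,np.ones_like(z)],-1)
    return (c@np.linalg.inv(f['camera_from_world']).T)[...,:3]
E
python3 - <<'E'
from h import *
o=robot.get_obs();print({k:np.round(v,3) for k,v in o.items()})
for n in['scene','top']:
    f=grab(n,n+'1.png');np.savez(n+'1.npz',**f)
    print(n,np.linalg.inv(f['camera_from_world']).round(2)[:3])
E
```

```text
pics
{'t': np.float64(0.0), 'joint_positions': array([67.742, 40.515, -1.583, 85.083,  1.262, 54.482, -4.324]), 'dq': array([-0.038,  0.039,  0.019, -0.036, -0.014, -0.03 ,  0.02 ]), 'joint_torque': array([ 0.0000e+00, -8.8323e+01,  1.2350e+00, -2.3617e+01,  1.7000e-02,
        7.0000e-03,  0.0000e+00]), 'tcp_pos': array([ 0.195, -0.541,  0.248]), 'eef_rot': array([[ 0.94 ,  0.34 , -0.   ],
       [ 0.34 , -0.94 ,  0.001],
       [-0.   , -0.001, -1.   ]]), 'force': array([ 0.792, -0.335, -0.679]), 'moment': array([-0.036, -0.004, -0.041]), 'grasp_force': np.float64(0.0), 'opening': np.float64(1.003)}
scene [[-0.84 -0.45  0.31  0.87]
 [ 0.55 -0.68  0.48  0.57]
 [-0.    0.57  0.82  0.96]]
top [[ 0.03  0.99 -0.17  0.29]
 [-1.    0.03  0.    0.05]
 [ 0.01  0.17  0.99  1.22]]
```

View pics/top1.png

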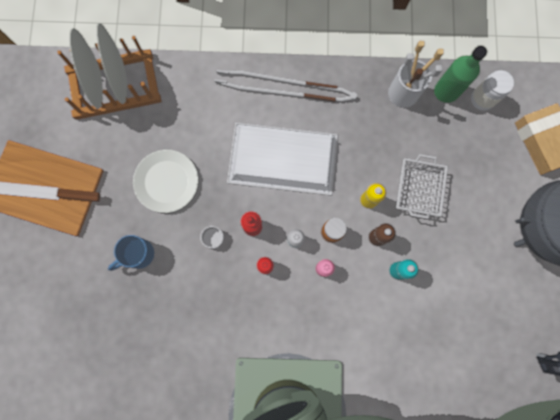

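View pics/scene1.png

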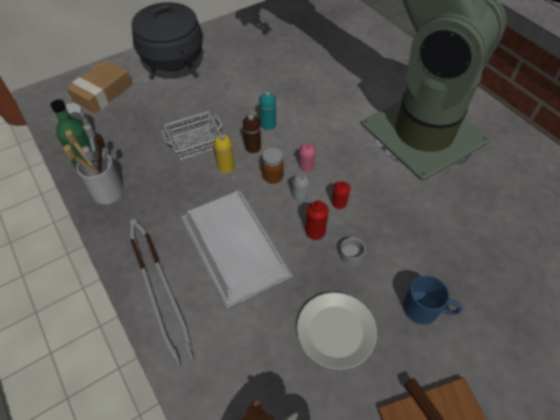

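Candidates in the top view:
- **Red:** the tall bottle at (251,223) is the dispenser. The short one at (265,265) is a salt look-alike.
- **Salt:** clear/steel at (295,238), the smallest upright. Pink at (325,268) is a look-alike, and the jar is at (334,230).
- **Mill:** dark at (382,234). Yellow at (374,195) and turquoise at (404,270) are look-alikes.
- **Bowl and plate:** the bowl is at (212,238) and the plate at (166,182).

I'll confirm these in a crop and measure.

```bash
cat > m.py <<'E'
from h import *
f=dict(np.load('top1.npz'));P=pts(f);g=dict(np.load('scene1.npz'));Q=pts(g)
im=f['img'][170:290,190:430,::-1];cv2.imwrite('pics/crop1.png',cv2.resize(im,None,fx=3.3,fy=3.3,interpolation=cv2.INTER_CUBIC))
print('slab z',np.median(P[300:340,100:200,2]),np.median(Q[300:330,60:100,2]))
from scipy.optimize import least_squares
A=np.vstack([P.reshape(-1,3),Q.reshape(-1,3)]); src=np.r_[np.zeros(P[...,0].size),np.ones(Q[...,0].size)]
def circ(name,uv,R,z0,z1):
    c0=P[uv[1],uv[0],:2]
    m=(A[:,2]>z0)&(A[:,2]<z1)&(np.hypot(*(A[:,:2]-c0).T)<R+.022)
    for s in(0,1,None):
        X=A[m&((src==s) if s is not None else True)][:,:2]
        if len(X)<15: print(name,s,len(X));continue
        r=least_squares(lambda p:np.hypot(X[:,0]-p[0],X[:,1]-p[1])-R,c0,loss='soft_l1',f_scale=.002)
        print(name,s,len(X),r.x.round(4),'rms',np.sqrt(np.mean(r.fun**2)).round(4),'zmax',A[m,2].max().round(3))
circ('disp',(251,223),.026,.015,.09)
circ('salt',(295,240),.021,.012,.055)
circ('mill',(380,236),.024,.015,.095)
circ('jar',(333,232),.029,.012,.07)
circ('bowl',(212,238),.029,.008,.033)
circ('redS',(265,266),.021,.012,.055)
circ('pink',(325,268),.021,.012,.055)
circ('turq',(402,270),.024,.015,.095)
circ('yel',(373,197),.024,.015,.095)
# tray top
c=P[158,284,:2]
for PP in(P,Q):
    X=PP.reshape(-1,3);X=X[(abs(X[:,2]-.04)<.005)&(np.hypot(*(X[:,:2]-c).T)<.16)]
    r=cv2.minAreaRect((X[:,:2]*1000).astype(np.float32));print('tray',r,np.median(X[:,2]))
    X=PP.reshape(-1,3);X=X[(X[:,2]>.009)&(X[:,2]<.05)&(np.hypot(*(X[:,:2]-c).T)<.17)]
    print('tray all',cv2.minAreaRect((X[:,:2]*1000).astype(np.float32)))
c=P[182,166,:2]
for PP in(P,Q):
    X=PP.reshape(-1,3);X=X[(X[:,2]>.013)&(X[:,2]<.025)&(np.hypot(*(X[:,:2]-c).T)<.1)]
    print('plate',cv2.minEnclosingCircle((X[:,:2]*1000).astype(np.float32)),c)
E
python3 m.py
```

```text
slab z -0.0009786381184075932 -0.7491498666017518
disp 0 76 [0.4642 0.1043] rms 0.0002 zmax 0.09
disp 1 365 [0.4624 0.1032] rms 0.0009 zmax 0.09
disp None 441 [0.4628 0.1032] rms 0.0011 zmax 0.09
salt 0 26 [ 0.4316 -0.0087] rms 0.0002 zmax 0.055
salt 1 164 [ 0.4297 -0.0094] rms 0.001 zmax 0.055
salt None 190 [ 0.43   -0.0094] rms 0.0011 zmax 0.055
mill 0 144 [ 0.4457 -0.2244] rms 0.0005 zmax 0.095
mill 1 354 [ 0.4442 -0.2249] rms 0.0014 zmax 0.095
mill None 498 [ 0.4446 -0.2249] rms 0.0013 zmax 0.095
jar 0 128 [ 0.4564 -0.1047] rms 0.0015 zmax 0.07
jar 1 332 [ 0.4533 -0.1056] rms 0.002 zmax 0.07
jar None 460 [ 0.4542 -0.1057] rms 0.0022 zmax 0.07
bowl 0 116 [0.4292 0.2049] rms 0.0027 zmax 0.033
bowl 1 266 [0.4302 0.2064] rms 0.0026 zmax 0.033
bowl None 382 [0.43   0.2059] rms 0.0027 zmax 0.033
redS 0 6
redS 1 170 [0.359 0.066] rms 0.0011 zmax 0.055
redS None 176 [0.3591 0.066 ] rms 0.0011 zmax 0.055
pink 0 25 [ 0.3594 -0.0835] rms 0.0002 zmax 0.055
pink 1 156 [ 0.358  -0.0841] rms 0.0014 zmax 0.055
pink None 181 [ 0.3582 -0.0841] rms 0.0013 zmax 0.055
turq 0 159 [ 0.3601 -0.278 ] rms
[... 215 characters left out ...]
ax 0.095
yel None 522 [ 0.5442 -0.203 ] rms 0.0012 zmax 0.095
tray ((652.1090698242188, 28.19354248046875), (247.7291717529297, 139.38796997070312), 85.29386901855469) 0.039147666950471116
tray all ((651.2976684570312, 28.277969360351562), (278.48974609375, 168.7972412109375), 84.4960708618164)
tray ((651.40625, 28.965652465820312), (249.62100219726562, 138.29173278808594), 85.04156494140625) 0.04077249504417618
tray all ((651.5732421875, 35.05518341064453), (269.36871337890625, 168.998291015625), 84.99437713623047)
plate ((577.1656494140625, 337.8206787109375), 84.6623306274414) [0.57567415 0.33631907]
plate ((575.1406860351562, 337.5609130859375), 85.25889587402344) [0.57567415 0.33631907]
```

View pics/crop1.png

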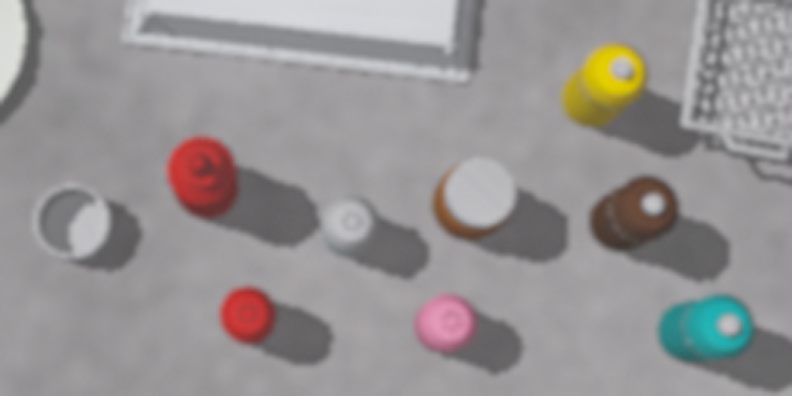

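The crop confirms the identities. The dispenser is at crop (203,178), the clear salt with the steel cap at (350,222), the dark mill at (635,213) and the open bowl at (72,220). Tray centre is (0.652,0.0285), turned −4.9°. I'll turn the tool so it closes across the tray.

```bash
cat > d.py <<'E'
# tool-frame shift to the world target "x y z" (m)
from h import *
o=robot.get_obs();R=np.array(o['eef_rot']);t=np.array([float(a) for a in sys.argv[1:4]])
print('tool mm',(R.T@(t-o['tcp_pos'])*1000).round(1),'tcp',np.round(o['tcp_pos'],4),'x-yaw',np.degrees(np.arctan2(R[1,0],R[0,0])).round(2),'t',round(float(o['t']),2),'F',np.round(o['force'],1),'open',round(float(o['opening']),3),'grip',round(float(o['grasp_force']),1))
E
python3 -m pendant '{"commands":[0,0,0,-8.15,0,0,0,-8.15,0,0,0,-8.15,0,0,0,-8.15,0,0,0,-8.15,0,0,0,-8.15,0,0,0,-8.15,0,0,0,-8.15,0,0,0,0,0,0,0,0]}' 0 25
python3 d.py .463 .1037 .25
```

```text
t: 1.1
tcp_pos: [0.1953, -0.5407, 0.2481]
eef_rot: [[0.09, 0.996, -0.0], [0.996, -0.09, 0.001], [0.001, -0.0, -1.0]]
force: [0.5, 0.4, 0.8]
opening: 1.001
grasp_force: 0.0
tool mm [666.  208.4  -1.6] tcp [ 0.1953 -0.5407  0.2481] x-yaw 84.81 t 1.1 F [0.5 0.4 0.8] open 1.001 grip 0.0
```

```bash
python3 -m pendant '{"commands":[0,20,0,0,0,40,0,0,20,40,0,0,40,40,0,0,40,40,0,0,40,28,0,0,40,0,0,0,40,0,0,0,40,0,0,0,40,0,0,0,40,0,0,0,40,0,0,0,40,0,0,0,40,0,0,0,40,0,0,0,40,0,0,0,40,0,0,0,40,0,0,0,20,0,0,0,0,0,0,0]}' 0 25 >/dev/null
python3 d.py .4633 .1037 .079
```

```text
tool mm [ 31.4  13.  169.4] tcp [0.4476 0.0734 0.2484] x-yaw 85.08 t 3.1 F [ 0.2 -0.6  0.2] open 1.0 grip 0.0
```

```bash
python3 -m pendant '{"commands":[16,6,0,0,15,7,0,0,0,0,20,0,0,0,20,0,0,0,0,0,0,0,0,0]}' >/dev/null
python3 d.py .4633 .1037 .079; python3 -c "
from h import *
grab('wrist','w1.png')"
```

```text
tool mm [  3.9  -0.3 129.8] tcp [0.4633 0.0998 0.2088] x-yaw 84.94 t 3.7 F [ 0.2 -1.   0.7] open 1.004 grip 0.0
```

View pics/w1.png

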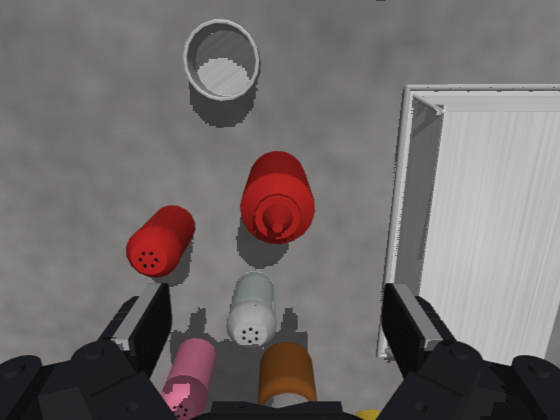

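The bottle (277,200) sits on the fingers' centre line (col. ~277), with room on both sides. Descending.

```bash
python3 -m pendant '{"commands":[4,0,20,0,0,0,20,0,0,0,20,0,0,0,20,0,0,0,20,0,0,0,20,0,0,0,10,0,0,0,0,0,0,0,0,0]}' 0 25 >/dev/null
python3 d.py .4633 .1037 .079
python3 -m pendant '{"commands":[0,0,0,0,0,0,0,0,0,0,0,0,0,0,0,0,0,0,0,0,0,0,0,0,0,0,0,0,0,0,0,0]}' 1 25
python3 d.py .4633 .1037 .079
```

```text
tool mm [-0.7 -0.6  0.2] tcp [0.464  0.1043 0.0792] x-yaw 85.05 t 4.65 F [ 0.2  0.3 -0.1] open 0.999 grip 0.0
t: 5.45
tcp_pos: [0.4639, 0.1043, 0.079]
eef_rot: [[0.086, 0.996, 0.001], [0.996, -0.086, 0.0], [0.0, 0.001, -1.0]]
force: [0.2, 0.0, 12.0]
opening: 0.597
grasp_force: 24.2
tool mm [-0.7 -0.6 -0. ] tcp [0.4639 0.1043 0.079 ] x-yaw 85.06 t 5.45 F [ 0.2  0.  12. ] open 0.597 grip 24.2
```

```bash
python3 -m pendant '{"commands":[0,0,-8,0,0,0,-20,0,0,0,-25,0,0,0,-25,0,0,0,-12,0,0,0,0,0,0,0,0,0]}' 
python3 d.py .6586 .1082 .122
```

```text
t: 6.15
tcp_pos: [0.4635, 0.1042, 0.1682]
eef_rot: [[0.086, 0.996, 0.0], [0.996, -0.086, 0.0], [0.0, 0.0, -1.0]]
force: [0.0, -0.9, -1.1]
opening: 0.598
grasp_force: 26.9
tool mm [ 20.8 194.   46.3] tcp [0.4635 0.1042 0.1682] x-yaw 85.06 t 6.15 F [ 0.  -0.9 -1.1] open 0.598 grip 26.9
```

```bash
python3 -m pendant '{"commands":[2,15,0,0,3,30,0,0,4,35,0,0,4,35,0,0,4,35,0,0,3,30,0,0,1,14,0,0,0,0,0,0,0,0,0,0]}' >/dev/null
python3 d.py .6586 .1082 .122
```

```text
tool mm [-0.3  0.8 45.1] tcp [0.6579 0.1086 0.1671] x-yaw 85.08 t 7.05 F [-0.5  0.1 -0.7] open 0.593 grip 26.9
```

```bash
python3 -m pendant '{"commands":[0,1,15,0,0,0,15,0,0,0,10,0,0,0,4,0,0,0,0,0,0,0,0,0]}' >/dev/null
python3 d.py .6586 .1082 .119
python3 -m pendant '{"commands":[0,0,1,0,0,0,1,0,0,0,0,0]}' |grep force;python3 d.py .6586 .1082 .119
```

```text
tool mm [-0.4 -1.2  5.7] tcp [0.6598 0.1085 0.1247] x-yaw 85.07 t 7.65 F [ 0.3  0.1 -0.1] open 0.593 grip 26.9
force: [0.0, 0.2, -1.4]
grasp_force: 26.9
tool mm [-0.4 -1.   3.4] tcp [0.6597 0.1085 0.1224] x-yaw 85.07 t 7.95 F [ 0.   0.2 -1.4] open 0.592 grip 26.9
```

```bash
for i in 1 2 3; do python3 -m pendant '{"commands":[0,-0.3,1,0,0,0,0,0,0,0,0,0]}' >/dev/null;python3 d.py .6586 .1082 .119; done
```

```text
tool mm [-0.3 -0.7  2.3] tcp [0.6594 0.1085 0.1213] x-yaw 85.07 t 8.25 F [-0.4 -0.4 -1.2] open 0.598 grip 26.9
tool mm [-0.3 -0.4  1.3] tcp [0.6591 0.1085 0.1203] x-yaw 85.07 t 8.55 F [ 0.3 -0.4 -0.1] open 0.597 grip 26.9
tool mm [-0.4 -0.1  0.3] tcp [0.6588 0.1086 0.1193] x-yaw 85.07 t 8.85 F [-0.2 -0.4 -0.5] open 0.594 grip 26.9
```

```bash
for i in 1 2; do python3 -m pendant '{"commands":[0,0,0.7,0,0,0,0,0]}' >/dev/null;python3 d.py .6586 .1082 .119; done
```

```text
tool mm [-0.5 -0.2  0.1] tcp [0.6589 0.1086 0.1191] x-yaw 85.07 t 9.05 F [-1.4 -0.8  5.6] open 0.596 grip 27.4
tool mm [-0.5 -0.3 -0. ] tcp [0.659  0.1086 0.119 ] x-yaw 85.06 t 9.25 F [-3.4 -1.2 16.5] open 0.598 grip 28.3
```

```bash
python3 -m pendant '{"commands":[0,0,-0.7,0,0,0,0,0,0,0,0,0,0,0,0,0,0,0,0,0,0,0,0,0]}' 0.05 >/dev/null;python3 d.py .6586 .1082 .119
python3 -m pendant '{"commands":[0,0,-10,0,0,0,-20,0,0,0,-30,0,0,0,-30,0,0,0,-20,0,0,0,0,0,0,0,0,0]}' >/dev/null;python3 d.py .4305 -.009 .22
```

```text
tool mm [-0.3 -0.1 -0.5] tcp [0.6587 0.1085 0.1185] x-yaw 85.07 t 9.85 F [-0.1  1.5 -0.1] open 0.951 grip 0.0
tool mm [-136.7 -217.3    9. ] tcp [0.6587 0.1086 0.2291] x-yaw 85.07 t 10.55 F [ 0.4  0.1 -1. ] open 0.952 grip 0.0
```

```bash
python3 -m pendant '{"commands":[-8,-15,0,0,-22,-35,0,0,-25,-40,0,0,-25,-40,0,0,-25,-40,0,0,-20,-30,0,0,-12,-17,0,0,0,0,0,0,0,0,0,0]}' 0 25 >/dev/null;python3 d.py .4305 -.009 .033
python3 -c "
from h import *
f=grab('top');np.savez('top2.npz',**f);g=grab('scene','scene2.png');np.savez('scene2.npz',**g)"
cat > chk.py <<'E'
from h import *
n=sys.argv[1]
F=[dict(np.load(a+n+'.npz')) for a in('top','scene')]
A=[pts(f).reshape(-1,3) for f in F]
for X in A:
    for z0,z1,c,r in((.052,.13,(.6586,.1082),.05),(.052,.09,(.6518,.0285),.035),(.052,.13,(.645,-.0512),.04),(.024,.036,(.576,.338),.05)):
        m=(X[:,2]>z0)&(X[:,2]<z1)&(np.hypot(X[:,0]-c[0],X[:,1]-c[1])<r)
        if m.sum()>10: print('near',c,m.sum(),cv2.minEnclosingCircle((X[m][:,:2]*1000).astype(np.float32)))
    m=(abs(X[:,2]-.04)<.005)&(np.hypot(X[:,0]-.652,X[:,1]-.028)<.16)
    print('tray',cv2.minAreaRect((X[m][:,:2]*1000).astype(np.float32)))
    m=(X[:,2]>.013)&(X[:,2]<.023)&(np.hypot(X[:,0]-.576,X[:,1]-.338)<.1)
    print('plate',cv2.minEnclosingCircle((X[m][:,:2]*1000).astype(np.float32)))
E
python3 chk.py 2
```

```text
tool mm [  0.2  -0.5 195.5] tcp [ 0.431  -0.0093  0.2285] x-yaw 85.05 t 11.45 F [ 0.7 -0.3 -0.8] open 1.004 grip 0.0
near (0.6586, 0.1082) 181 ((654.29345703125, 107.34912109375), 25.600114822387695)
tray ((649.6609497070312, 29.73687744140625), (247.1375274658203, 141.49851989746094), 84.10470581054688)
plate ((577.513427734375, 338.05859375), 85.1635971069336)
near (0.6586, 0.1082) 402 ((658.7583618164062, 109.84347534179688), 25.864377975463867)
tray ((651.4629516601562, 29.20482635498047), (251.5850830078125, 140.0447540283203), 85.32936096191406)
plate ((575.6104736328125, 337.0419921875), 84.95453643798828)
```

View pics/scene2.png

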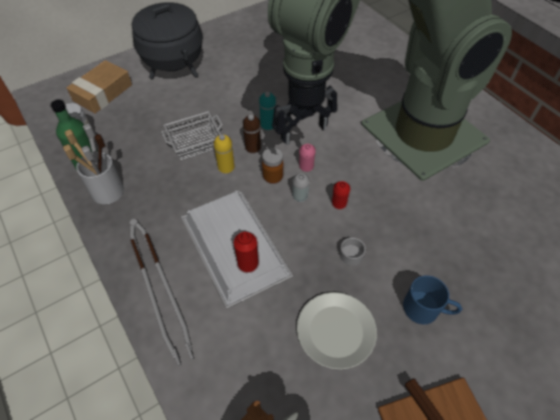

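The dispenser stands upright on the tray's left third (scene 247,252), and the tray hasn't moved. Next is the salt.

```bash
python3 -m pendant '{"commands":[0,0,25,0,0,0,30,0,0,0,30,0,0,0,30,0,0,0,30,0,0,0,30,0,0,0,15,0,0,0,5,0,0,0,0,0,0,0,0,0]}' 0 30 >/dev/null
python3 d.py .4305 -.009 .033
python3 -m pendant '{"commands":[0,0,0,0,0,0,0,0,0,0,0,0,0,0,0,0,0,0,0,0,0,0,0,0,0,0,0,0,0,0,0,0,0,0,0,0]}' 1 30 >/dev/null
python3 d.py .4305 -.009 .033
```

```text
tool mm [ 0.1 -0.7  1.2] tcp [ 0.4312 -0.0092  0.0342] x-yaw 85.08 t 12.55 F [-0.   0.5 -0.4] open 0.996 grip 0.0
tool mm [ 0.3 -0.5  1. ] tcp [ 0.431  -0.0093  0.034 ] x-yaw 85.06 t 13.45 F [0.3 0.1 9. ] open 0.487 grip 30.1
```

```bash
python3 -m pendant '{"commands":[0,0,-8,0,0,0,-20,0,0,0,-30,0,0,0,-30,0,0,0,-15,0,0,0,0,0]}' >/dev/null
python3 d.py .6518 .0285 .077
python3 -m pendant '{"commands":[4,15,0,0,8,30,0,0,10,40,0,0,10,40,0,0,10,40,0,0,8,30,0,0,5,20,0,0,0,0,0,0,0,0,0,0]}' >/dev/null
python3 d.py .6518 .0285 .077
```

```text
tool mm [ 56.9 216.1  62.3] tcp [ 0.4314 -0.0095  0.1386] x-yaw 85.04 t 14.05 F [-0.3 -0.3 -2. ] open 0.483 grip 31.8
tool mm [ 1.7  2.7 58.5] tcp [0.6491 0.027  0.1355] x-yaw 85.08 t 14.95 F [-0.7 -0.3 -0.8] open 0.489 grip 32.0
```

```bash
python3 -m pendant '{"commands":[1.5,2,20,0,0,0.5,20,0,0,0,13,0,0,0,4,0,0,0,0,0,0,0,0,0]}' >/dev/null
python3 d.py .6518 .0285 .074
for i in 1 2 3; do python3 -m pendant '{"commands":[0,0,1,0,0,0,0,0]}' >/dev/null;python3 d.py .6518 .0285 .074; done
```

```text
tool mm [ 0.1 -0.8  6.4] tcp [0.6526 0.0283 0.0804] x-yaw 85.07 t 15.55 F [ 0.1  0.4 -1.1] open 0.487 grip 32.0
tool mm [ 0.1 -0.7  5. ] tcp [0.6525 0.0283 0.079 ] x-yaw 85.07 t 15.75 F [-0.3  0.1 -1.1] open 0.485 grip 32.0
tool mm [ 0.2 -0.5  3.6] tcp [0.6523 0.0283 0.0776] x-yaw 85.07 t 15.95 F [-0.9  0.2 -0.4] open 0.481 grip 32.0
tool mm [ 0.2 -0.5  2.5] tcp [0.6523 0.0283 0.0765] x-yaw 85.07 t 16.15 F [-0.2 -0.6 -0.1] open 0.484 grip 32.0
```

```bash
for i in 1 2 3; do python3 -m pendant '{"commands":[0,-0.1,0.9,0,0,0,0,0]}' >/dev/null;python3 d.py .6518 .0285 .074; done
```

```text
tool mm [ 0.2 -0.4  1.6] tcp [0.6522 0.0283 0.0756] x-yaw 85.07 t 16.35 F [-0.1  0.4 -1.2] open 0.488 grip 32.0
tool mm [ 0.1 -0.3  0.7] tcp [0.6521 0.0283 0.0747] x-yaw 85.07 t 16.55 F [ 0.5  0.5 -0.4] open 0.485 grip 32.0
tool mm [ 0.1 -0.3  0.1] tcp [0.6521 0.0284 0.0741] x-yaw 85.07 t 16.75 F [-2.1  0.4  3.7] open 0.486 grip 32.0
```

```bash
python3 -m pendant '{"commands":[0,0,0,0,0,0,0,0,0,0,0,0,0,0,0,0,0,0,0,0,0,0,0,0]}' 0.05 >/dev/null;python3 d.py .6518 .0285 .074
python3 -m pendant '{"commands":[0,0,-10,0,0,0,-30,0,0,0,-40,0,0,0,-40,0,0,0,-30,0,0,0,0,0]}' >/dev/null
python3 -m pendant '{"commands":[-20,-15,0,0,-40,-28,0,0,-40,-28,0,0,-40,-28,0,0,-40,-28,0,0,-40,-28,0,0,-30,-20,0,0,0,0,0,0,0,0,0,0]}' 0 35 >/dev/null;python3 d.py .445 -.2247 .07
```

```text
tool mm [ 0.2 -0.3 -0.1] tcp [0.652  0.0283 0.0739] x-yaw 85.07 t 17.35 F [ 0.5 -0.7 -0.4] open 0.946 grip 0.0
tool mm [-19.6  -9.4 154.2] tcp [ 0.4561 -0.206   0.2242] x-yaw 85.0 t 18.85 F [0.6 1.1 0.3] open 0.999 grip 0.0
```

```bash
python3 -m pendant '{"commands":[-10,-5,0,0,-9,-4,0,0,0,0,10,0,0,0,10,0,0,0,0,0]}' >/dev/null;python3 d.py .445 -.2247 .07; python3 -c "
from h import *
grab('wrist','w3.png')"
```

```text
tool mm [-1.600e+00  1.000e-01  1.323e+02] tcp [ 0.4453 -0.2233  0.2023] x-yaw 85.11 t 19.35 F [0.5 0.2 0.4] open 0.999 grip 0.0
```

View pics/w3.png

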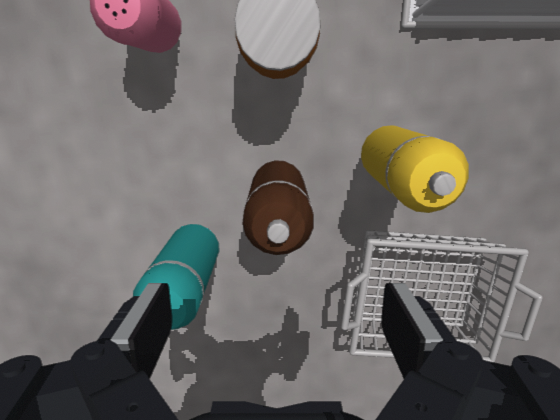

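The mill (278,205) is centred between the fingers. Yellow, turquoise and the basket are clear of the descent.

```bash
python3 -m pendant '{"commands":[-1.5,0,20,0,0,0,25,0,0,0,25,0,0,0,25,0,0,0,20,0,0,0,12,0,0,0,5,0,0,0,0,0,0,0,0,0]}' 0 35 >/dev/null
python3 d.py .445 -.2247 .07
python3 -m pendant '{"commands":[0,0,0,0,0,0,0,0,0,0,0,0,0,0,0,0,0,0,0,0,0,0,0,0,0,0,0,0,0,0,0,0,0,0,0,0]}' 1 35 >/dev/null
python3 d.py .445 -.2247 .07
python3 -m pendant '{"commands":[0,0,-8,0,0,0,-20,0,0,0,-30,0,0,0,-30,0,0,0,-15,0,0,0,0,0]}' >/dev/null
python3 d.py .645 -.0512 .112
```

```text
tool mm [ 0.7 -0.8  2.6] tcp [ 0.4458 -0.2255  0.0726] x-yaw 85.07 t 20.3 F [ 0.3 -0.8 -0.3] open 1.001 grip 0.0
tool mm [ 0.7 -0.8  2.4] tcp [ 0.4457 -0.2255  0.0724] x-yaw 85.06 t 21.2 F [0.2 0.7 8.1] open 0.553 grip 34.6
tool mm [191.1 183.   65.4] tcp [ 0.446  -0.2257  0.177 ] x-yaw 85.05 t 21.8 F [-0.1  0.6 -1.5] open 0.555 grip 36.6
```

```bash
python3 -m pendant '{"commands":[0,0,-20,0,20,0,-20,0,30,10,0,0,35,25,0,0,35,35,0,0,30,40,0,0,20,35,0,0,15,25,0,0,6,13,0,0,0,0,0,0,0,0,0,0]}' >/dev/null
python3 d.py .645 -.0512 .115
```

```text
tool mm [-0.1  1.5 99. ] tcp [ 0.6436 -0.0509  0.214 ] x-yaw 85.07 t 22.9 F [ 0.3 -0.5 -1.7] open 0.555 grip 36.8
```

```bash
python3 -m pendant '{"commands":[0,1.5,20,0,0,0,30,0,0,0,25,0,0,0,17,0,0,0,5,0,0,0,0,0,0,0,0,0]}' >/dev/null
python3 d.py .645 -.0512 .1124
for i in 1 2 3 4; do python3 -m pendant '{"commands":[0,0,0.9,0,0,0,0,0]}' >/dev/null;python3 d.py .645 -.0512 .1124; done
```

```text
tool mm [-0.2 -0.9  6.5] tcp [ 0.6459 -0.0511  0.1189] x-yaw 85.05 t 23.6 F [ 0.7 -0.9 -1.5] open 0.554 grip 36.8
tool mm [-0.3 -0.8  5.2] tcp [ 0.6459 -0.051   0.1176] x-yaw 85.07 t 23.8 F [-0.4 -0.4 -1.2] open 0.55 grip 36.9
tool mm [-0.4 -0.7  3.8] tcp [ 0.6457 -0.0509  0.1162] x-yaw 85.07 t 24.0 F [ 0.4 -0.5 -2.6] open 0.554 grip 36.8
tool mm [-0.3 -0.6  2.7] tcp [ 0.6457 -0.0509  0.1151] x-yaw 85.07 t 24.2 F [ 0.5 -1.2 -1.7] open 0.554 grip 36.8
tool mm [-0.4 -0.6  1.8] tcp [ 0.6457 -0.0509  0.1142] x-yaw 85.07 t 24.4 F [ 0.3 -0.  -0.9] open 0.555 grip 36.8
```

```bash
for i in 1 2 3; do python3 -m pendant '{"commands":[0,-0.1,0.8,0,0,0,0,0]}' >/dev/null;python3 d.py .645 -.0512 .1124; done
```

```text
tool mm [-0.4 -0.5  1. ] tcp [ 0.6456 -0.0509  0.1134] x-yaw 85.07 t 24.6 F [-0.1  0.1 -1.6] open 0.549 grip 36.8
tool mm [-0.3 -0.4  0.2] tcp [ 0.6455 -0.0509  0.1126] x-yaw 85.07 t 24.8 F [-0.5 -0.2 -1.9] open 0.55 grip 36.8
tool mm [-0.4 -0.5  0. ] tcp [ 0.6455 -0.0509  0.1124] x-yaw 85.07 t 25.0 F [-1.6 -0.4  7. ] open 0.551 grip 37.5
```

```bash
python3 -m pendant '{"commands":[0,0,0,0,0,0,0,0,0,0,0,0,0,0,0,0,0,0,0,0,0,0,0,0]}' 0.05 >/dev/null;python3 d.py .645 -.0512 .1124
python3 -m pendant '{"commands":[0,0,-10,0,0,0,-30,0,0,0,-40,0,0,0,-40,0,0,0,-20,0,0,0,0,0,0,0,0,0]}' >/dev/null
python3 -c "
from h import *
f=grab('top','top3.png');np.savez('top3.npz',**f);g=grab('scene','scene3.png');np.savez('scene3.npz',**g)"
python3 chk.py 3; python3 d.py .4297 .2057 .2
```

```text
tool mm [-0.4 -0.4 -0.5] tcp [ 0.6454 -0.0509  0.1119] x-yaw 85.07 t 25.6 F [-0.6  0.  -0.1] open 0.949 grip 0.0
near (0.6586, 0.1082) 185 ((655.0986328125, 107.52681732177734), 25.632503509521484)
near (0.6518, 0.0285) 68 ((647.3319091796875, 28.853113174438477), 20.2393856048584)
near (0.645, -0.0512) 148 ((638.18115234375, -45.3274040222168), 22.28050994873047)
tray ((652.4613647460938, 40.812950134277344), (224.95875549316406, 138.25601196289062), 84.20624542236328)
plate ((577.1453247070312, 337.5085144042969), 84.41847229003906)
near (0.6586, 0.1082) 403 ((658.6088256835938, 109.60527038574219), 25.91295051574707)
near (0.6518, 0.0285) 114 ((652.1336669921875, 32.599639892578125), 20.54629898071289)
near (0.645, -0.0512) 396 ((645.3853759765625, -47.22019577026367), 23.83778190612793)
tray ((650.522705078125, 27.786117553710938), (251.05062866210938, 138.1494598388672), 84.8799057006836)
plate ((575.7611694335938, 336.5293273925781), 84.9307632446289)
tool mm [ 237.2 -236.6   51.5] tcp [ 0.6451 -0.0509  0.2513] x-yaw 85.08 t 26.4 F [-0.7  0.2 -0.5] open 0.95 grip 0.0
```

View pics/scene3.png

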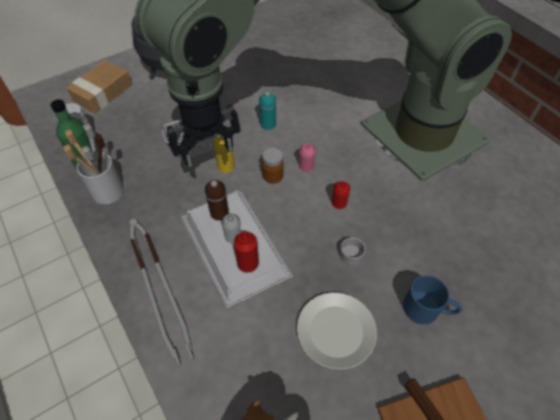

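All three stand upright in a row on the tray: mill (217,200), salt (231,228), dispenser (247,252). Now the bowl at (351,248).

```bash
python3 -m pendant '{"commands":[15,-15,0,0,30,-30,0,0,35,-35,0,0,35,-35,0,0,35,-35,0,0,35,-35,0,0,30,-30,0,0,15,-15,10,0,7,-6,20,0,0,0,20,0,0,0,0,0,0,0,0,0]}' 0 30 >/dev/null
python3 d.py .4297 .2057 .026; python3 -c "
from h import *
grab('wrist','w4.png')"
```

```text
tool mm [  0.3  -0.8 176.1] tcp [0.4307 0.2053 0.2021] x-yaw 85.06 t 27.6 F [0.1 0.4 0.4] open 1.002 grip 0.0
```

View pics/w4.png

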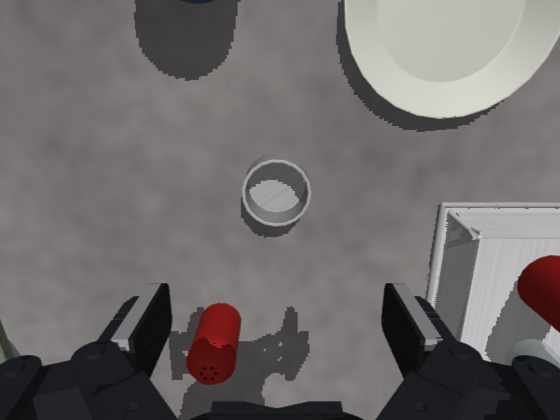

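The bowl (277,192) is centred and open upwards.

```bash
python3 -m pendant '{"commands":[0,-0.8,20,0,0,0,30,0,0,0,35,0,0,0,35,0,0,0,30,0,0,0,20,0,0,0,8,0,0,0,0,0,0,0,0,0]}' 0 30 >/dev/null
python3 d.py .4297 .2057 .024
python3 -m pendant '{"commands":[0,0,0,0,0,0,0,0,0,0,0,0,0,0,0,0,0,0,0,0,0,0,0,0,0,0,0,0,0,0,0,0,0,0,0,0]}' 1 30 >/dev/null
python3 d.py .4297 .2057 .024
python3 -m pendant '{"commands":[0,0,-8,0,0,0,-20,0,0,0,-30,0,0,0,-20,0,0,0,0,0,0,0,0,0]}' >/dev/null
python3 d.py .576 .3375 .033
```

```text
tool mm [-0.1 -0.7  1. ] tcp [0.4304 0.2057 0.025 ] x-yaw 85.05 t 28.55 F [-1.1 -0.   0.6] open 1.0 grip 0.0
tool mm [-0.1 -0.6  1. ] tcp [0.4303 0.2057 0.025 ] x-yaw 85.06 t 29.45 F [-1.9 -0.9 16.2] open 0.68 grip 28.4
tool mm [144.  134.   69.5] tcp [0.4301 0.2055 0.1023] x-yaw 85.05 t 30.05 F [ 0.5 -0.3 -0.7] open 0.678 grip 32.6
```

```bash
python3 -m pendant '{"commands":[10,10,0,0,25,23,0,0,30,28,0,0,30,28,0,0,25,23,0,0,17,16,0,0,7,6,0,0,0,0,0,0,0,0,0,0]}' >/dev/null
python3 d.py .5762 .3375 .033
```

```text
tool mm [ 0.6  1.1 68.1] tcp [0.5751 0.337  0.1011] x-yaw 85.08 t 30.95 F [-0.5 -0.1 -1.3] open 0.681 grip 32.6
```

```bash
python3 -m pendant '{"commands":[0.5,0.7,20,0,0,0,25,0,0,0,12,0,0,0,6,0,0,0,0,0,0,0,0,0]}' >/dev/null
python3 d.py .5762 .3375 .030
for i in 1 2 3 4 5; do python3 -m pendant '{"commands":[0,0,0.9,0,0,0,0,0]}' >/dev/null;python3 d.py .5762 .3375 .030; done
```

```text
tool mm [-0.7 -0.5  9.9] tcp [0.5768 0.3381 0.0399] x-yaw 85.06 t 31.55 F [-0.5 -0.1 -1.2] open 0.678 grip 32.6
tool mm [-0.6 -0.4  8.6] tcp [0.5767 0.3381 0.0386] x-yaw 85.07 t 31.75 F [ 0.6 -0.  -1.8] open 0.678 grip 32.6
tool mm [-0.5 -0.2  7.2] tcp [0.5765 0.338  0.0372] x-yaw 85.07 t 31.95 F [ 0.2 -0.6 -1.3] open 0.679 grip 32.6
tool mm [-0.5 -0.2  6.1] tcp [0.5764 0.338  0.0361] x-yaw 85.07 t 32.15 F [-1.   0.2 -0.5] open 0.68 grip 32.6
tool mm [-0.5 -0.2  5.2] tcp [0.5764 0.338  0.0352] x-yaw 85.07 t 32.35 F [-0.5 -0.1 -0.9] open 0.676 grip 32.6
tool mm [-0.5 -0.2  4.3] tcp [0.5764 0.338  0.0343] x-yaw 85.07 t 32.55 F [ 0.2  1.3 -0.1] open 0.679 grip 32.6
```

```bash
python3 -m pendant '{"commands":[-0.3,0,1.3,0,0,0,1.3,0,0,0,0,0,0,0,0,0]}' >/dev/null;python3 d.py .5762 .3375 .030
for i in 1 2 3; do python3 -m pendant '{"commands":[0,0,0.7,0,0,0,0,0]}' >/dev/null;python3 d.py .5762 .3375 .030; done
```

```text
tool mm [-0.2 -0.2  1.8] tcp [0.5765 0.3377 0.0318] x-yaw 85.07 t 32.95 F [-0.4  0.1 -1.2] open 0.679 grip 32.6
tool mm [-0.2 -0.2  1.1] tcp [0.5764 0.3377 0.0311] x-yaw 85.07 t 33.15 F [ 0.9  0.6 -0.9] open 0.678 grip 32.6
tool mm [-0.2 -0.2  0.4] tcp [0.5764 0.3377 0.0304] x-yaw 85.07 t 33.35 F [-0.4 -0.2  0. ] open 0.676 grip 32.6
tool mm [-0.2 -0.2  0.2] tcp [0.5765 0.3377 0.0302] x-yaw 85.07 t 33.55 F [-3.2 -1.9  6.9] open 0.675 grip 33.1
```

```bash
python3 -m pendant '{"commands":[0,0,0,0,0,0,0,0,0,0,0,0,0,0,0,0,0,0,0,0]}' 0.15 >/dev/null;python3 d.py .5762 .3375 .030
python3 -m pendant '{"commands":[0,0,-8,0,0,0,-25,0,0,0,-40,0,0,0,-40,0,0,0,-40,0,0,0,-25,0,0,-10,0,0,0,-30,0,0,0,-40,0,0,0,-40,0,0,0,-40,0,0,0,-30,0,0,0,-10,0,0,0,0,0,0,0,0,0,0]}' >/dev/null
python3 -c "
from h import *
f=grab('top','top4.png');np.savez('top4.npz',**f);g=grab('scene','scene4.png');np.savez('scene4.npz',**g)"
python3 chk.py 4
```

```text
tool mm [-0.2 -0.2 -0.3] tcp [0.5765 0.3377 0.0297] x-yaw 85.07 t 34.05 F [ 0.5  0.5 -0.1] open 0.845 grip 0.0
near (0.6586, 0.1082) 181 ((654.2176513671875, 107.39241790771484), 25.562379837036133)
near (0.6518, 0.0285) 68 ((647.431884765625, 28.83627700805664), 20.20461654663086)
near (0.645, -0.0512) 168 ((639.699951171875, -47.93038558959961), 23.298763275146484)
near (0.576, 0.338) 78 ((575.6220703125, 337.69134521484375), 29.0566349029541)
tray ((650.89013671875, 29.270050048828125), (247.73687744140625, 139.78651428222656), 84.61741638183594)
plate ((577.7575073242188, 336.8145751953125), 85.63363647460938)
near (0.6586, 0.1082) 408 ((658.6500244140625, 109.76826477050781), 25.741605758666992)
near (0.6518, 0.0285) 109 ((652.1083984375, 32.31946563720703), 20.471027374267578)
near (0.645, -0.0512) 397 ((645.36962890625, -46.79167175292969), 23.883834838867188)
near (0.576, 0.338) 107 ((574.9385375976562, 337.4954528808594), 29.505535125732422)
tray ((650.8140258789062, 27.99536895751953), (250.2376251220703, 138.34469604492188), 84.8008804321289)
plate ((575.69091796875, 336.0312805175781), 85.05867004394531)
```

View pics/top4.png

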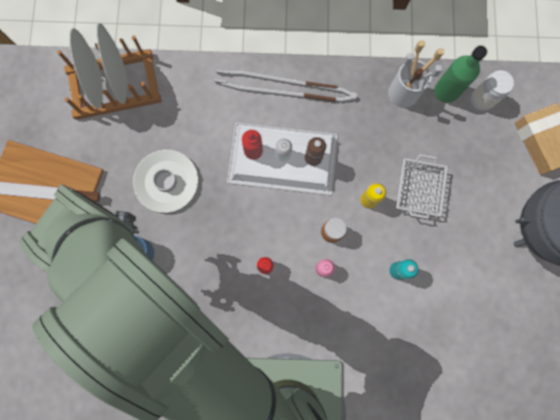

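View pics/scene4.png

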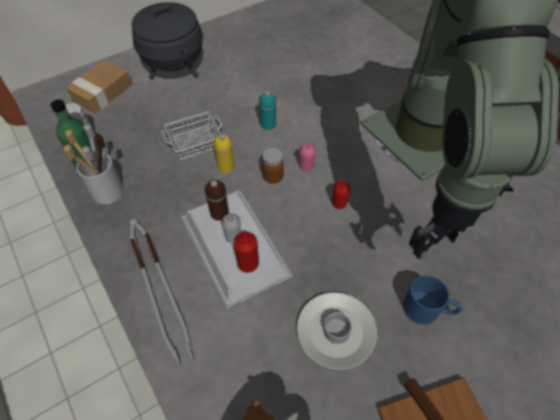

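Everything is in place: the row is on the tray at (252,143), (284,149) and (316,150) in the top view. The bowl is centred on the plate, and the arm is clear of everything.

```bash
python3 -c "
from cell import robot
print(robot.close_job())"
```

```text
the job is handed in; nothing more can be done
None
```

The job is handed in: the dispenser, salt and mill stand upright left to right in the thirds of the tray's top, the bowl sits right way up in the middle of the plate, and in the last pictures (about 36 s in) nothing else had moved.

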